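# Swap the sensor cartridge in a push-push bay

### The job

Change the analyser's sensor cartridge: press the spent one (red cap) down to release the catch so that it pops up, and put it gently in the orange tray. Then put the fresh one (green cap) in the slot and press it down until the catch holds it. Press by feel and only as hard as the catch needs (25 N damages it), and leave the other things on the bench where they are.

Things in the scene. Friction and masses are not known exactly. Their poses are not given: they have to be found in the camera images.
- bay: the analyser: white and grey bench box, x -42 to +64 mm, y -52 to +52, 85 mm tall, with a black-lined slot in its flat top; fixed, but elsewhere each time. Origin on the bench under the slot's middle; x from its front (small display) to its back, y along the slot's long side. A sprung carriage in the slot has a push-push catch: one press and let go: held; the next press and let go: it springs out
- mouth (a point): middle of the slot at the height of the box's flat top, 85 mm over the bench; axes as the box. The slot is 29 mm (x) by 47 mm (y), straight down, with a sloping lead-in at the mouth, 5 mm wide on each side and 7 mm deep
- carriage (a joint): depth of the sprung carriage below its upper rest, in m: 0 = out (its cartridge about 46 mm proud of the box), 0.020 = held by the catch (26 mm proud). To catch, and equally to release, it must be pressed beyond 0.020, to a depth between 0.0245 and 0.039 that differs each time and cannot be seen; its stop comes 1 to 2.5 mm later. The cartridge always stays 2 mm proud or more
- seat (a point): middle of the orange carriage plate on which the cartridge stands (30 mm below the box's top when out). The spring resists with 2 to 3 N at 0, 4 N at 0.020, 6 N fully down; at the stop the resistance climbs steeply, some 8 N per mm. Stopping a slow press (20 mm/s) at 9 to 12 N works; above 25 N is damage. When down more than 8 mm a steel tooth locks the cartridge to it: it cannot be pulled out
- spent_center (a point): centre of the spent cartridge: rigid, grey body, red ribbed cap, 26 mm (x) x 44 mm (y) x 76 mm tall, 0.06 to 0.13 kg; 38 mm over its underside and 38 mm under its flat top. The foot is slightly narrowed and each narrow side has a notch 9 to 16 mm up. At the start it is held down in the slot, its x and y along those of the box
- fresh_center (a point): centre of the fresh cartridge: white body, green ribbed cap, otherwise the same as the spent one (26 x 44 x 76 mm, point half-way up, either way round fits). At the start it stands upright on the bench
- tray: orange parts tray, open on top, 70 mm (x) x 100 mm (y), rim 18 mm high, walls and floor 2 mm; origin at the centre of its underside; it is stuck to the bench and stands elsewhere each time
- beaker_100: small glass beaker, 53 mm across, 68 mm tall; origin at the centre of its underside; a bystander
- flask_100: conical glass flask, 64 mm across, 105 mm tall; origin at the centre of its underside; a bystander
- dropper: small white bottle with blue cap, 32 mm across, 75 mm tall; origin at the centre of its underside; a bystander
- timer: white bench timer, 24 x 62 x 66 mm, standing; origin at the centre of its underside; a bystander
- label_tape: roll of yellowish tape lying flat, 81 mm across, 19 mm high; origin at the centre of its underside; a bystander
- marker_black: white and black marker pen lying on the bench, 123 mm long; origin at its underside; a bystander

How it is judged:
On the way, in this order (a step that is already met when the one before it is completed fails the run):
1. the catch is released and the spent cartridge has popped up, still in the slot (value of joint carriage below 0.004 m and horizontal distance between spent_center and mouth below 0.006 m and z of spent_center in the frame of bay below 0.105 m), for 0.1 s.
2. the spent cartridge is out of the slot (horizontal distance between spent_center and mouth above 0.08 m), for 0.1 s.
At the end, for the whole second after the job is handed in: Fresh cartridge upright in the slot (within 4 mm of its middle, centre 67 to 80 mm over the bench), carriage held by the catch (0.0165 to 0.0228); spent one's centre within the tray's outline and under 62 mm above its underside; both at rest (horizontal distance between fresh_center and mouth below 0.004 m and angle between fresh_center's own z axis and vertical below 0.12 rad and z of fresh_center in the frame of bay between 0.067 and 0.08 m and value of joint carriage between 0.0165 and 0.0228 m and linear speed of each of fresh, spent below 0.02 m/s and x of spent_center in the frame of tray between -0.036 and 0.036 m and y of spent_center in the frame of tray between -0.05 and 0.05 m and z of spent_center in the frame of tray between 0 and 0.062 m); the robot touches nothing.
It fails at once if a cartridge is pressed onto the carriage of the catch with more than 25 N (contact force between any of spent, fresh and pad above 25 N).
It fails at once if a cartridge is forced against the analyser with more than 60 N (contact force between any of spent, fresh and bay above 60 N).
It fails at once if the robot presses on the analyser itself with more than 25 N (contact force between the arm and bay above 25 N).
It fails at once if the spent cartridge is slammed into the tray with more than 60 N (contact force between spent and tray above 60 N).
It fails at once if a bystander is pushed more than 25 mm (distance of any of beaker_100, flask_100, dropper, timer, label_tape, marker_black from where it was at the start of the episode above 0.025 m).
It also fails if it takes over 72 s, if anything falls off the work surface, if the arm or the gripper's body presses on something with over 40 N, if the wrist force passes 120 N, or if a joint passes its speed limit or range.

### The arm

A 6-joint arm with a two-finger parallel gripper is mounted at the origin on a cart in front of the work surface, level with it; the furniture and walls round the work are solid. World frame = base frame: x ahead of the robot, y to its left, z up, the work surface at z = 0. Lengths are in m, angles in rad, forces in N, time in s.
With the tool pointing down it reaches from about 0.275 to 0.875 m from the base axis. Payload 12.5 kg.
Tool frame: the origin (TCP) lies between the finger pads; the fingertips stand 14 mm ahead of it and the grasp point (between the pads) lies 5 mm behind it; z points along the fingers, y is the line along which they close (so a half turn about z gives the same grasp; the last joint's range is limited). The gripper opens to 85 mm and grips with 20 to 120 N. Pads are 22 mm wide; open, the fingers measure 114 mm over their backs; the gripper's body (76 mm by 85 mm) begins 54 mm behind the grasp point. The pads swing forward as they close: fully open they stand 13 mm farther back than shut.
Start: joints at [-1.292, 0.351, 1.652, -0, 1.139, -0.085], TCP at [0.196, -0.514, 0.245] pointing down, gripper open.
Joint ranges: [-2.75, 2.75], [-0.79, 2.1], [0.01, 2.65], [-1.57, 4.71], [0.07, 3.14], [-2.87, 2.87]. Speed limits (rad/s): [2.22, 2.22, 2.79, 3.14, 3.14, 3.14].

### API

Orientations are given as a unit quaternion [x, y, z, w].
In Python, from station import bot, kinematics, camera, sensors gives the robot as it stands. Calls block until the motion is done:
- bot.movep(position, orientation): joint-space move of the TCP to a pose.
- bot.movel(position, frame=None, max_speed=0.15, max_force=None): straight line of the TCP; frame=None keeps the orientation; max_speed is the mean speed in m/s. With max_force (N) it stops when the force on the tool has changed by that much, and returns True; else False.
- bot.movej(angles): joint-space move.
- bot.gripper_to(opening, grip_force=None): finger opening in m; grip_force is the grip in N (None keeps the last); returns when the fingers have stopped.
- bot.pause(seconds).
- kinematics.solve_ik(position, orientation): joint angles nearest the present ones, or None.
- camera(name): name is "scene" or "top" or "wrist"; returns a dict with "img" (384x512x3 uint8, blue, green, red), "intrinsics" (3x3 intrinsics, pixels), "extrinsics" (4x4, takes a point from world to camera coordinates). Camera axes: x right, y up, looking along -z (the intrinsics and any distortion apply to the point x, -y, -z); pixel columns grow to the right and rows downward; lengths in m; the calibration is good to about 2 mm. The wrist camera is an equidistant fisheye: a pixel r from the principal point sees the ray r / f radians off the axis. A picture is of the moment at which its call begins. There is no depth.
A pose or a line that the arm cannot do raises bot.Unreachable and nothing moves.
- bot.close_job(): hands the job in; it is judged then, once.
Readings, each from a call of its own:
- sensors.read_time_s(): time.
- sensors.read_qpos(): joint angles.
- sensors.read_qd(): joint speeds.
- sensors.read_effort(): joint torques, N m.
- sensors.read_ee_pos(): TCP position.
- sensors.read_ee_rot(): TCP orientation.
- sensors.read_force(): force on the tool from outside, world axes, zero at the start.
- sensors.read_ft_torque(): the same for the moment, N m.
- sensors.read_gripper_width(): finger opening in m.
- sensors.read_finger_force(): force on a finger pad.
Only numpy, scipy, OpenCV 4.12 (cv2) and the standard library are available. Lean on these libraries where they do the work, as an engineer would, in place of code of your own. Each camera call takes 0.05 s, during which the arm holds its last target. There are 200 camera calls.

## Working session

There is one attempt and no reset: what is moved stays moved. The work goes in short steps, each a Python script; the robot and the scene stay as the last script left them, time stands still between calls to the robot, and variables do not carry over. Pictures are saved under pics/ and viewed, at most 10 in all, crops included, and the job is handed in when it is done.

```bash
ls; mkdir -p pics
python3 - <<'E'
from station import bot,kinematics,camera,sensors
import cv2,numpy as np
for n in("scene","top"):
    c=camera(n);cv2.imwrite(f"pics/{n}0.png",c["img"]);print(n,c["intrinsics"],np.round(c["extrinsics"],4).tolist(),[k for k in c])
print(sensors.read_time_s(),sensors.read_ee_rot(),sensors.read_gripper_width())
E
```

```text
pics
scene [[426.12354456   0.         256.78353493]
 [  0.         426.12354456 192.96246   ]
 [  0.           0.           1.        ]] [[-0.713, -0.7011, -0.0127, 0.4221], [0.5213, -0.542, 0.6592, -0.2957], [-0.469, 0.4634, 0.7519, -1.1723], [0.0, 0.0, 0.0, 1.0]] ['img', 'intrinsics', 'extrinsics']
top [[485.06555763   0.         246.67883914]
 [  0.         485.06555763 193.18245616]
 [  0.           0.           1.        ]] [[0.0071, -0.9997, 0.0212, 0.0297], [0.9849, 0.0106, 0.1726, -0.5326], [-0.1728, 0.0197, 0.9848, -1.2089], [0.0, 0.0, 0.0, 1.0]] ['img', 'intrinsics', 'extrinsics']
0.1 [ 9.83503026e-01  1.80890923e-01 -5.36986518e-05 -5.18324590e-04] 0.08550301027511457
```

View pics/top0.png

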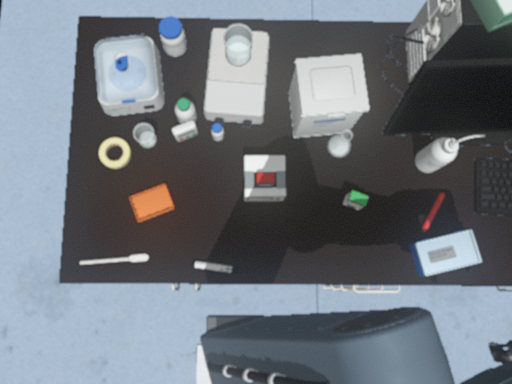

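View pics/scene0.png

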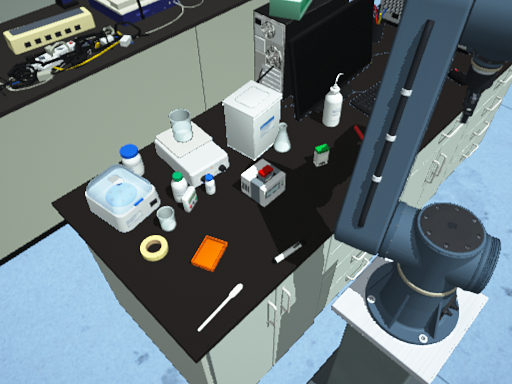

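The top view shows the bay with its red cap at (265,178), the fresh green cap at (357,200), the tray at (152,202), and the bystanders clear of all three. The scene view shows the same layout, with the cartridge upright.

```bash
cat > h.py <<'E'
from station import bot,kinematics,camera,sensors
import cv2,numpy as np
from scipy.spatial.transform import Rotation as R
def ray(c,uv,wrist=False):
    K,E=c["intrinsics"],c["extrinsics"]
    x=(uv[0]-K[0,2])/K[0,0]; y=(uv[1]-K[1,2])/K[1,1]
    if wrist:
        t=np.hypot(x,y); s=np.sin(t)/max(t,1e-9); d=np.array([x*s,-y*s,-np.cos(t)])
    else: d=np.array([x,-y,-1.])
    Rm=E[:3,:3]; return -Rm.T@E[:3,3], Rm.T@d
def onz(c,uv,z,wrist=False):
    o,d=ray(c,uv,wrist); return o+d*(z-o[2])/d[2]
def blob(img,col):
    h=cv2.cvtColor(img,cv2.COLOR_BGR2HSV); H,S,V=cv2.split(h)
    rng={"red":((H<6)|(H>174)),"green":(H>50)&(H<75),"orange":(H>6)&(H<16)}[col]
    m=(rng&(S>150)&(V>60)).astype(np.uint8)*255
    return m
def rects(c,col,z,wrist=False,amin=30):
    out=[]
    for k in cv2.findContours(blob(c["img"],col),cv2.RETR_EXTERNAL,cv2.CHAIN_APPROX_NONE)[0]:
        if cv2.contourArea(k)<amin: continue
        P=np.array([onz(c,p[0].astype(float),z,wrist)[:2] for p in k])
        r=cv2.minAreaRect((P*1000).astype(np.float32))
        out.append((np.round(k[:,0].mean(0)),np.round(r[0],1),np.round(r[1],1),round(r[2],1)))
    return out
def down(yaw): # tool z down, tool y at world angle yaw
    y=np.array([np.cos(yaw),np.sin(yaw),0]);z=np.array([0,0,-1.]);x=np.cross(y,z)
    return R.from_matrix(np.c_[x,y,z]).as_quat()
E
python3 - <<'E'
from h import *
c=camera("top")
for col,z in(("red",.111),("green",.076),("orange",.018)):
    for r in rects(c,col,z): print(col,*r)
print("rot",R.from_quat(sensors.read_ee_rot()).as_matrix().round(2).tolist())
w=camera("wrist");print(w["intrinsics"],w["extrinsics"].round(3).tolist())
E
```

```text
red [259. 177.] [560.5   4.4] [22.7 12.4] 0.2
orange [152. 202.] [510.7 283.2] [ 76.3 104.2] 21.8
rot [[0.93, 0.36, -0.0], [0.36, -0.93, 0.0], [0.0, -0.0, -1.0]]
[[297.31863964   0.         253.8196304 ]
 [  0.         297.31863964 188.38896629]
 [  0.           0.           1.        ]] [[0.356, -0.934, -0.003, -0.549], [0.893, 0.341, -0.293, 0.038], [0.274, 0.102, 0.956, -0.38], [0.0, 0.0, 0.0, 1.0]]
```

Run:
```python
from h import *
bot.movep([.46,0,.30],down(-np.pi/2))
c=camera("wrist");cv2.imwrite("pics/w1.png",c["img"])
for col,z in(("red",.111),("green",.076),("orange",.018)):
    for r in rects(c,col,z,True): print(col,*r)
print(sensors.read_time_s())
```

```text
red [501. 144.] [ 502.4 -346.6] [15.8 83.5] 60.5
red [262.  75.] [561.6  -8.5] [25.9 44.1] 0.4
green [435. 122.] [ 519.5 -243.5] [47.1 25.9] 68.3
orange [ 76. 125.] [511.9 282.3] [ 74.3 111.1] 22.2
2.3333
```

View pics/w1.png

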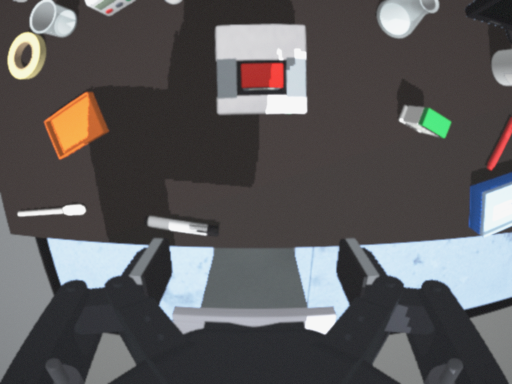

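The wrist view shows the bay from above with the red cap at (262,75), the green cap at (435,122) and the tray at (76,125). The cap measures 26 x 44 mm as it should. Next I press the spent cartridge.

```bash
cat >> h.py <<'E'
def press(x,y,zc):
    p=lambda z:[x,y,z]
    bot.movel(p(zc+.012),max_speed=.15)
    f0=sensors.read_force()
    hit=bot.movel(p(.094),max_speed=.02,max_force=10)
    z=sensors.read_ee_pos()[2]; f=sensors.read_force()-f0
    print("press",hit,"z",round(z,4),"f",np.round(f,1))
    bot.movel(p(z+.035),max_speed=.05)
    bot.movel(p(.25),max_speed=.2)
E
python3 - <<'E'
from h import *
bot.gripper_to(0.0,grip_force=30)
q=down(np.radians(-89.6))
bot.movep([.5616,-.0085,.2],q)
press(.5616,-.0085,.125)
bot.movep([.46,0,.30],down(-np.pi/2))
c=camera("wrist");cv2.imwrite("pics/w2.png",c["img"])
for r in rects(c,"red",.131,True): print(*r)
print(sensors.read_time_s())
E
```

```text
press True z 0.1171 f [-1.3 -1.2 11.9]
[501. 144.] [ 504.  -323.7] [15.5 78. ] 60.4
[263.  73.] [560.9  -8.3] [25.2 43.1] 0.4
7.5167
```

View pics/w2.png

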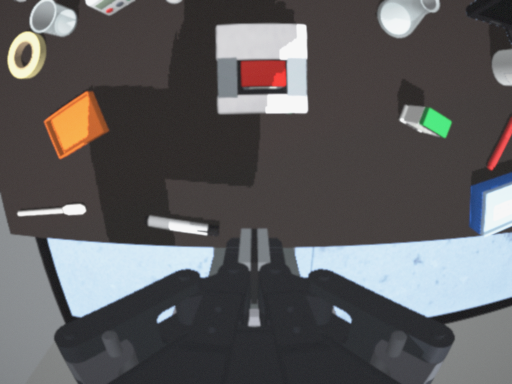

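The red cap now sits higher, with the grey body visible below it at (263,85), so it has popped up. Next I move it to the tray.

Run:
```python
from h import *
x,y=.561,-.0084
bot.gripper_to(.085)
bot.movep([x,y,.2],down(np.radians(-89.6)))
bot.movel([x,y,.106],max_speed=.1)
bot.gripper_to(.03,grip_force=40)
print("w",sensors.read_gripper_width(),sensors.read_finger_force())
bot.movel([x,y,.21],max_speed=.08)
print("w",sensors.read_gripper_width())
t=[.5113,.2827]
bot.movep(t+[.20],down(np.radians(-67.8)))
bot.movel(t+[.075],max_speed=.15)
print(bot.movel(t+[.049],max_speed=.02,max_force=4),sensors.read_ee_pos())
bot.gripper_to(.075)
bot.movel(t+[.2],max_speed=.15)
bot.gripper_to(.085)
# look at fresh from nearer
bot.movep([.42,-.24,.25],down(-np.pi/2))
c=camera("wrist");cv2.imwrite("pics/w3.png",np.hstack([c["img"],camera("top")["img"]])[:, :].copy())
for r in rects(c,"green",.076,True): print(*r)
print(sensors.read_time_s())
im=cv2.imread("pics/w3.png");cv2.imwrite("pics/w3.png",cv2.resize(im,(800,300)))
```

```text
w 0.04345825890525737 46.90556287765503
w 0.04359882722201963
True [0.51136026 0.28268162 0.05353376]
[262.  77.] [ 518.9 -246.8] [43.6 25.2] 69.6
18.8667
```

View pics/w3.png

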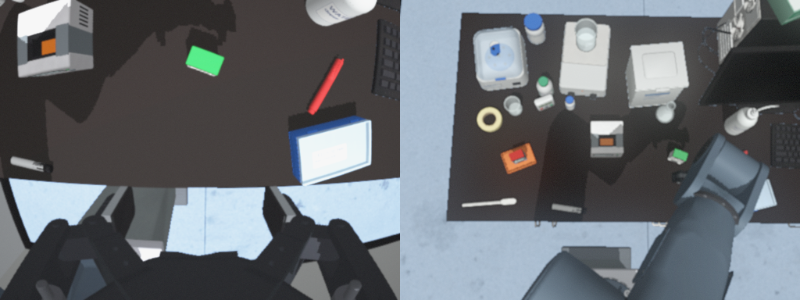

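The spent cartridge stands in the tray (red on orange at (517,156) in the right half), the slot is empty, and the fresh one is at (205,62) in the left half. Next I fetch the fresh one.

Run:
```python
from h import *
x,y=.5189,-.2468
bot.movep([x,y,.16],down(np.radians(-110.4)))
bot.movel([x,y,.051],max_speed=.1)
bot.gripper_to(.03,grip_force=40)
print("w",sensors.read_gripper_width())
bot.movel([x,y,.20],max_speed=.12)
x,y=.561,-.0084
bot.movep([x,y,.20],down(np.radians(-89.6)))
bot.movel([x,y,.142],max_speed=.1)
f0=sensors.read_force()
print(bot.movel([x,y,.1045],max_speed=.02,max_force=6),sensors.read_ee_pos(),(sensors.read_force()-f0).round(1))
c=camera("wrist");cv2.imwrite("pics/w4.png",c["img"])
print(sensors.read_time_s())
```

```text
w 0.043810525677213774
False [ 0.5610491  -0.00841144  0.10460944] [-1.1 -0.4  3.3]
26.3167
```

View pics/w4.png

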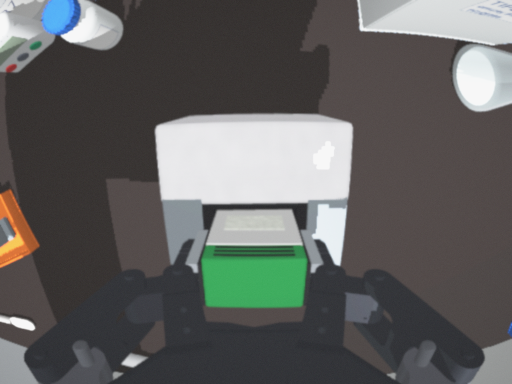

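The fresh cartridge is in the slot at (255,240), straight, and rests on the carriage with about 3 N. Next I release it and press.

Run:
```python
from h import *
x,y=.561,-.0084
bot.gripper_to(.075)
bot.movel([x,y,.2],max_speed=.12)
bot.gripper_to(0.0)
press(x,y,.146)
bot.movep([.46,0,.30],down(-np.pi/2))
c=camera("wrist");t=camera("top")
for r in rects(c,"green",.111,True): print(*r)
for r in rects(c,"red",.078,True): print("red",*r)
cv2.imwrite("pics/w5.png",cv2.resize(np.hstack([c["img"],t["img"]]),(800,300)))
print(sensors.read_time_s())
```

```text
press True z 0.1171 f [-3.  -0.6 11.6]
[263.  75.] [561.2  -8.4] [42.9 25.7] 89.9
red [501. 144.] [ 498.5 -381.8] [18.3 92. ] 60.5
red [ 53. 129.] [512.5 279.9] [27.8 51.1] 23.1
32.875
```

View pics/w5.png

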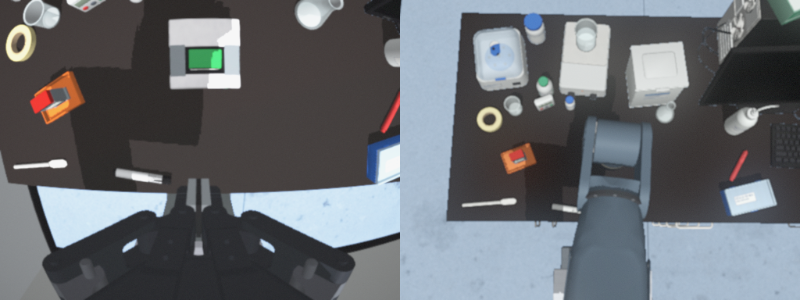

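The green cap is at the held height: its row and size match the first picture of the held spent cartridge. The spent one stands in the tray.

```bash
python3 -c "
from station import bot
print(bot.close_job())"
```

```text
the job is handed in; nothing more can be done
None
```

The job is handed in at about 33 s of the 72 s allowed: the spent cartridge stands upright in the orange tray, the fresh one looks caught in the slot in the last pictures, and both presses stopped at about 12 N; no verdict came back.

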